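Slide a stone tile along the rail into the corner pocket

ROBOT

A 6-joint arm with a two-finger parallel gripper is mounted at the origin on the work surface. World frame = base frame: x ahead of the robot, y to its left, z up, the work surface at z = 0. Lengths are in mm, angles in rad, forces in N, time in s.
With the tool pointing down it reaches from about 325 to 900 mm from the base axis. Payload 6.1 kg.
Tool frame: the origin (TCP) lies between the finger pads; the fingertips stand 25 mm ahead of it and the grasp point (between the pads) lies 6 mm ahead of it; x points along the fingers, y is the direction in which the jaws open and shut, and the axes are right-handed (so a half turn about x gives the same grasp; the last joint's range is limited). The gripper opens to 87 mm and grips with 3 to 60 N. Pads are 19 mm wide; open, the fingers measure 117 mm over their backs; the gripper's body (75 mm by 190 mm) begins 51 mm behind the grasp point.
Start: joints at [-1.233, 0.22, 1.526, -0, 1.395, -0.126], TCP at [279.586, -558.97, 247.538] pointing down, gripper open.
Joint ranges: [-2.98, 2.98], [-0.91, 2.08], [0.09, 2.57], [-1.24, 4.39], [0.2, 2.65], [-2.68, 2.68]. Speed limits (rad/s): [2.57, 2.57, 3.01, 3.14, 3.14, 3.14].

INTERFACE

Orientations are given as a unit quaternion [w, x, y, z].
In Python, from cell import get_obs, eyes, env gives the robot as it stands.
- The arm moves only by the shell command python3 -m inch 'ROWS' [FORCE]. ROWS is JSON, a list of rows, each an object of numbers: "rx", "ry", "rz": the turn, a rotation vector about the tool's x, y, z in rad; "dx", "dy", "dz": the shift along the tool's x, y, z in cm; "gripper": the finger opening in cm, from 0 to 8.7. In form: [{"rx": .., "ry": .., "rz": .., "dx": .., "dy": .., "dz": .., "gripper": ..}, ...]. A call has 1 to 8 rows; each row is the pose to reach, as a shift and turn from the pose commanded when the call began, along the tool's axes at that moment; what a row does not reach only later rows make up. A row lasts 1/8 s, in which the tool goes at most 62.5 mm and 10.7 degrees, less where a joint would pass 70% of its speed; a pose out of reach is approached as far as the arm can. A call with a gripper value outside its range is refused whole. The fingers move at their own pace and stop on an object; FORCE is the grip in N (left out, the last holds). Time passes only in rows, so rows that repeat a pose let the fingers close. It gives the time, the measured TCP pose, the force and the opening at its end, in the units of the state.
- get_obs(): the state, without advancing time (a new reading comes with each control period).
- eyes.snapshot(name): name is "side" or "top"; returns a dict with "pixels" (420x560x3 uint8, red, green, blue), "depth" (420x560 float32, mm along the optical axis (not along the pixel's ray), 0 where there is no reading), "fx", "fy", "cx", "cy" (pixels), "T" (4x4, takes a point from camera to world coordinates). Camera axes: x right, y down, z forward; pixel columns grow to the right and rows downward; lengths in mm; the calibration is good to about 2 mm. A picture is of the moment at which its call begins.
- env.job_done(): hands the job in, once; it reports no verdict.
The state is a dict: "time_s": time; "joint_positions": joint angles; "joint_velocities": joint speeds; "joint_efforts": joint torques, N m; "eef_pos": TCP position; "tool_rot": TCP orientation; "wrist_force": force on the tool from outside, world axes, zero at the start; "moment": the same for the moment, N m; "gripper_width": finger opening in mm.
Only numpy, scipy, OpenCV 4.12 (cv2) and the standard library are available. Lean on these libraries where they do the work, as an engineer would, in place of code of your own. Each camera call takes 0.05 s, during which the arm holds its last target. There are 200 camera calls.

TASK

With the fingertips only, push the oblong stone tile across the plywood squaring board until its long side lies flat against the long metal rail, while it is still short of the pocket, then slide it along, kept against the rail, into the corner pocket until its end is fully home against the end stop, leaving it flat and snug against the rail. Do not pick the tile up or tip it, and leave the square stone, the stone disc and everything else on the bench where they are. Finish with the hand clear of everything.

Things in the scene. Friction and masses are not known exactly. Their poses are not given: they have to be found in the camera images.
- tile_mid (a point): Centre (half-way up) of the oblong grey stone tile to be pushed: 50 mm (its x) by 80 mm (its y) by 16 mm thick, 0.12 to 0.24 kg, loose and flat on the board, this point 20 mm above the bench. At the start it lies askew (up to 0.4 rad from the board's axes), its centre 80 to 100 mm from the rail's inner face and at board y = -110 to -50 mm. Half-turned it is the same shape.
- board: Fixed plywood squaring board, 190 mm (its x) by 340 mm (its y), 12 mm thick; origin at the centre of its underside on the bench. Its y axis runs along the rail towards the pocket, its x axis across the board towards the rail. On it are three fixed aluminium bars, 20 mm wide, 14 mm high (tops 26 mm above the bench): a long rail, an end stop and a short keeper.
- rail_end (a point): Fixed point on the board: top inner edge of the long rail at the end away from the pocket (board x = +50, y = -165 mm). The rail's inner face is at board x = +50 mm and runs from here to the end stop, whose inner face is at board y = +135 mm (from x = -24 to +70 mm).
- home (a point): Fixed point on the board: where the tile's centre lies when fully home (board x = +25, y = +95 mm, 20 mm above the bench), its 80 mm side along the rail. The pocket round it is 54 mm wide and 50 mm deep, between rail, end stop and keeper (keeper's inner face at board x = -4 mm, from y = +85 to +135 mm), open towards -y and at the top; the home tile's last 30 mm stand out of it.
- square: Bystander: square stone, 50 x 50 x 16 mm, loose on the board on the side away from the rail, beyond the tile's start towards +y; origin at the centre of its underside.
- disc_center (a point): Bystander: round stone disc, 44 mm across, 16 mm thick, loose on the board on the side away from the rail beside the square stone (the two may be in either order); this point is its centre.
- weight: Bystander: brass weight with a knob, 40 mm across, 56 mm tall, on the bench to the left; origin at the centre of its underside.
- glass: Bystander: drinking glass, 68 mm across, 85 mm tall, on the bench to the right; origin at the centre of its underside.
- brush: Bystander: hand brush lying on the bench to the right; origin under its middle.
- jar: Bystander: closed jar, 64 mm across, 90 mm tall, on the bench to the left; origin at the centre of its underside.
- tile: The same oblong tile, its origin at the centre of its underside, axes as above.

How it is judged (in metres and radians):
On the way, in this order (a step that is already met when the one before it is completed fails the run):
1. the tile lies flat against the rail (gap at most 3 mm, within 0.05 rad) while still short of the pocket (x of tile_mid in the frame of board above 0.022 m and angle between the y axis of tile_mid and the y axis of board, either way round below 0.05 rad and height (world z) of tile_mid below 0.024 m and y of tile_mid in the frame of board below 0.035 m), for 0.1 s.
2. the tile has entered the pocket along the rail (x of tile_mid in the frame of board above 0.019 m and y of tile_mid in the frame of board above 0.055 m and height (world z) of tile_mid below 0.024 m), for 0.05 s.
At the end, for the whole second after the job is handed in: The tile is at rest, flat on the board in the corner pocket: its end within 2.5 mm of the end stop, its long side within 3 mm of the rail and within 0.05 rad of its direction (x of tile_mid in the frame of board above 0.022 m and angle between the y axis of tile_mid and the y axis of board, either way round below 0.05 rad and height (world z) of tile_mid below 0.024 m and y of tile_mid in the frame of board above 0.0925 m and angle between tile_mid's own z axis and vertical below 0.05 rad and linear speed of tile below 0.01 m/s); the robot touches nothing.
It fails at once if the tile is lifted more than 6 mm off the board (height (world z) of tile_mid above 0.026 m).
It fails at once if the tile is tipped by more than 0.2 rad (angle between tile_mid's own z axis and vertical above 0.2 rad).
It fails at once if the tile is moved on towards the pocket more than 8 mm off the rail (y of tile_mid in the frame of board above 0.025 m and x of tile_mid in the frame of board below 0.017 m).
It fails at once if a bystander (square stone, disc, weight, glass, brush or jar) is moved more than 10 mm (distance of any of square, disc_center, weight, glass, brush, jar from where it was at the start of the episode above 0.01 m).
It also fails if it takes over 64 s, if anything falls off the work surface, if the arm or the gripper's body presses on something with over 40 N, if the wrist force passes 120 N, or if a joint passes its speed limit or range.

## Working session

There is one attempt and no reset: what is moved stays moved. The work goes in short steps, Python scripts to look and compute and a shell command to move; the robot and the scene stay as the last step left them, time stands still between calls to the robot, and variables do not carry over. Pictures are saved under pics/ and viewed, about 8 in all and at most 12, crops included, and the job is handed in when it is done.

```bash
ls; mkdir -p pics
python3 - <<'E'
from cell import get_obs, eyes
import cv2
o=get_obs(); print({k:o[k] for k in('time_s','eef_pos','tool_rot','wrist_force','gripper_width')})
for n in('top','side'):
    s=eyes.snapshot(n); cv2.imwrite(f'pics/{n}0.png',s['pixels'][...,::-1]); print(n,s['fx'],s['cx'],s['cy'],s['T'])
E
```

```text
pics
{'time_s': 0.0, 'eef_pos': array([ 279.40154693, -558.44817476,  246.4635711 ]), 'tool_rot': array([-0.1618475 , -0.68810282, -0.16318257,  0.68825239]), 'wrist_force': array([ 0.39089061, -0.09283546,  1.07823639]), 'gripper_width': 86.93776506677996}
top 484.4972492795196 281.63967634990985 214.41737186936933 [[-2.03913726e-02 -9.97556763e-01  6.68183898e-02  4.15303670e+02]
 [-9.99779337e-01  2.06828763e-02  3.67369144e-03 -2.26155417e+01]
 [-5.04671223e-03 -6.67287339e-02 -9.97758391e-01  1.27150798e+03]
 [ 0.00000000e+00  0.00000000e+00  0.00000000e+00  1.00000000e+00]]
side 466.0417890704432 284.362018878359 210.86031338414284 [[-8.53468419e-01 -3.04310254e-01  4.23068466e-01 -3.35828110e+01]
 [-5.21082905e-01  4.85816508e-01 -7.01751328e-01  9.20429985e+02]
 [ 8.01647989e-03 -8.19376342e-01 -5.73199918e-01  8.04855708e+02]
 [ 0.00000000e+00  0.00000000e+00  0.00000000e+00  1.00000000e+00]]
```

View pics/top0.png

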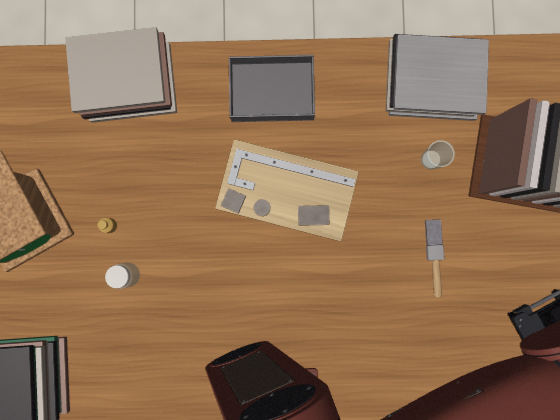

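The top view (picture 1) shows the board at about (287,190), with the rail along its upper edge and the pocket at upper left (240,170). The tile is at (314,215), the disc at (262,208) and the square at (233,201).

```bash
cat > h.py <<'E'
import numpy as np, cv2
from cell import get_obs, eyes
def ray(s,uv,z):
    uv=np.atleast_2d(np.asarray(uv,float)); T=np.array(s['T'])
    d=np.c_[(uv[:,0]-s['cx'])/s['fx'],(uv[:,1]-s['cy'])/s['fy'],np.ones(len(uv))]@T[:3,:3].T
    return (T[:3,3]+d*((z-T[2,3])/d[:,2])[:,None])[:,:2]
def masks(s):
    roi=np.zeros(s['pixels'].shape[:2],np.uint8); roi[135:245,210:365]=1
    h=cv2.cvtColor(s['pixels'],cv2.COLOR_RGB2HSV)
    grey=(h[...,1]<60)&(roi>0)
    return h,((grey&(h[...,2]<145))*255).astype(np.uint8),((grey&(h[...,2]>=145))*255).astype(np.uint8)
E
python3 - <<'E'
from h import *
s=eyes.snapshot('top'); h,dark,light=masks(s)
for n,m,z in(('dark',dark,28),('light',light,26)):
    for c in cv2.findContours(m,0,2)[0]:
        if cv2.contourArea(c)<60: continue
        w=ray(s,c[:,0],z).astype(np.float32); print(n,cv2.contourArea(c),c[:,0].mean(0),cv2.minAreaRect(w))
for p in((314,215),(262,208),(233,201),(300,170),(300,190)): print(p,h[p[1],p[0]],s['pixels'][p[1],p[0]])
v=np.hstack([cv2.resize(x[135:245,210:365],None,fx=5,fy=5,interpolation=2) for x in [s['pixels'][...,::-1]]]); cv2.imwrite('pics/c1.png',v)
E
```

```text
dark 517.0 [312.21428571 218.21428571] ((495.4309997558594, -98.69091796875), (77.25340270996094, 46.3901481628418), 88.80718231201172)
dark 123.5 [261.42857143 208.25714286] ((515.3055419921875, 35.380157470703125), (39.36870574951172, 32.60761260986328), 34.350975036621094)
dark 315.0 [234.36956522 199.80434783] ((537.7240600585938, 106.62531280517578), (48.920528411865234, 48.81510925292969), 65.55854797363281)
light 1168.5 [280.11267606 170.29577465] ((585.9091796875, -43.87242126464844), (320.5537109375, 94.36570739746094), 74.6132583618164)
(314, 215) [ 13  29 125] [125 117 111]
(262, 208) [ 10  28 135] [135 125 120]
(233, 201) [ 10  28 139] [139 129 124]
(300, 170) [120   1 186] [185 185 186]
(300, 190) [ 19  81 199] [199 175 136]
```

View pics/c1.png

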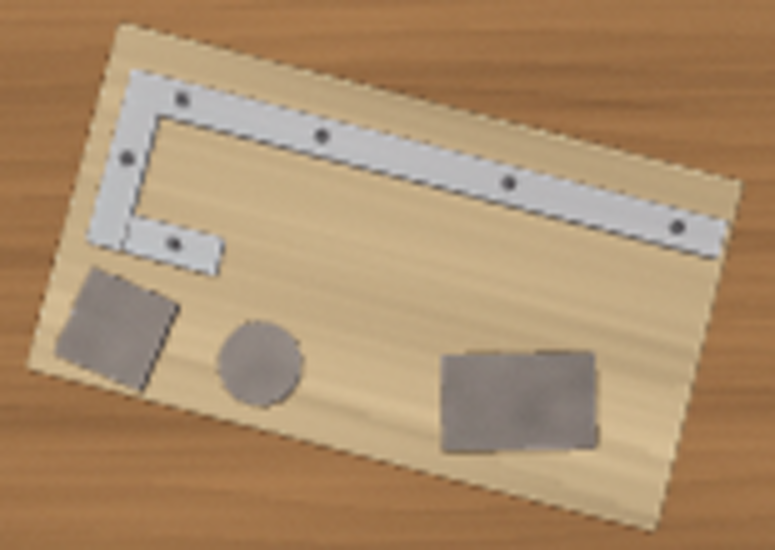

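View pics/side0.png

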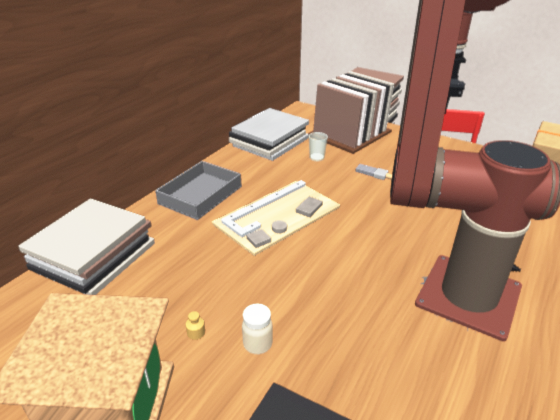

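Picture 2 (crop) shows the light bars clean, so they fix the board frame. The tile is askew by about 14°. The disc and square lie well beyond it towards the pocket. Picture 3 (side) shows the area around the board is clear.

```bash
cat >> h.py <<'E'
from scipy.spatial.transform import Rotation as R
a=np.radians(74.613); ey=np.array([np.cos(a),np.sin(a)]); ex=np.array([ey[1],-ey[0]])
B=np.array([585.91,-43.87])-23*ex+5*ey
def tob(p): d=np.asarray(p)-B; return np.array([d@ex,d@ey])
def rep(bx=None,by=None,ztip=None,jaw=None):
    """state in board axes; move (cm, rad) to tip target; jaw: 'x' or 'y' board axis along which jaws open"""
    o=get_obs(); q=o['tool_rot']; M=R.from_quat([q[1],q[2],q[3],q[0]]).as_matrix()
    p=o['eef_pos']; tip=p+25*M[:,0]
    f=o['wrist_force']; print('t',round(o['time_s'],2),'tip board',tob(tip[:2]).round(1),'z',round(tip[2],1),'w',round(o['gripper_width'],1),'F board',np.round([f[:2]@ex,f[:2]@ey,f[2]],1),'down',M[:,0].round(3),'j6',round(o['joint_positions'][5],2))
    print('tool y in board',(M[:2,1]@np.c_[ex,ey]).round(3),'tool z',(M[:2,2]@np.c_[ex,ey]).round(3))
    if bx is not None:
        t=np.r_[B+bx*ex+by*ey,ztip+25]; print('cm dx,dy,dz',(M.T@(t-p)/10).round(2))
    if jaw:
        for s in(1,-1):
            Y=np.r_[s*(ex if jaw=='x' else ey),0]; X=np.array([0,0,-1.]); D=np.c_[X,Y,np.cross(X,Y)]
            print('rot',R.from_matrix(M.T@D).as_rotvec().round(3))
def tile(s=None):
    s=s or eyes.snapshot('top'); h,dark,_=masks(s)
    for c in cv2.findContours(dark,0,2)[0]:
        if cv2.contourArea(c)<80: continue
        w=ray(s,c[:,0],28)@np.eye(2); b=np.array([tob(x) for x in w],np.float32); r=cv2.minAreaRect(b); print('blob',np.round(r[0],1),np.round(r[1],1),round(r[2],1))
E
python3 - <<'E'
from h import *
tile(); rep(-102,-88,60,'y')
E
```

```text
blob [-49.7 -81.9] [46.4 77.3] 14.2
blob [-67.   52.9] [39.  31.8] 54.8
blob [-63.4 127.2] [49.  48.8] 81.0
t 0.2 tip board [-135.9 -582.6] z 221.8 w 86.9 F board [ 0.3 -0.4  0.2] down [-0.     0.001 -1.   ] j6 -0.13
tool y in board [ 0.669 -0.744] tool z [-0.744 -0.669]
cm dx,dy,dz [ 16.23 -34.49 -35.59]
rot [-2.409e+00 -2.000e-03  0.000e+00]
rot [0.732 0.    0.001]
```

```bash
python3 -m inch '[{"rx":0.09,"dy":-4,"dz":-4.2,"dx":1,"gripper":4},{"rx":0.18,"dy":-8.5,"dz":-8.8,"dx":2,"gripper":4},{"rx":0.28,"dy":-13,"dz":-13.4,"dx":4,"gripper":4},{"rx":0.38,"dy":-17.5,"dz":-18,"dx":6,"gripper":4},{"rx":0.48,"dy":-22,"dz":-22.6,"dx":7,"gripper":4},{"rx":0.58,"dy":-26.3,"dz":-27.1,"dx":8,"gripper":4},{"rx":0.67,"dy":-30.5,"dz":-31.5,"dx":9,"gripper":4},{"rx":0.732,"dy":-34.5,"dz":-35.6,"dx":10,"gripper":4}]'
python3 -m inch '[{"gripper":4},{"gripper":4}]' >/dev/null
python3 -c "
from h import *
rep(-102,-88,17.5,'y')"
```

```text
t 0.2 tip board [-135.9 -582.6] z 221.8 w 86.9 F board [ 0.3 -0.4  0.2] down [-0.     0.001 -1.   ] j6 -0.13
tool y in board [ 0.669 -0.744] tool z [-0.744 -0.669]
cm dx,dy,dz [ 20.48 -34.49 -35.59]
rot [-2.409e+00 -2.000e-03  0.000e+00]
rot [0.732 0.    0.001]validation failed for argument at $[0]...
validation failed for argument at $[0]...
```

```bash
python3 -m inch '[{"rx":0.09,"ry":0,"rz":0,"dx":1,"dy":-4,"dz":-4.2,"gripper":4},{"rx":0.18,"ry":0,"rz":0,"dx":2,"dy":-8.5,"dz":-8.8,"gripper":4},{"rx":0.28,"ry":0,"rz":0,"dx":4,"dy":-13,"dz":-13.4,"gripper":4},{"rx":0.38,"ry":0,"rz":0,"dx":6,"dy":-17.5,"dz":-18,"gripper":4},{"rx":0.48,"ry":0,"rz":0,"dx":7,"dy":-22,"dz":-22.6,"gripper":4},{"rx":0.58,"ry":0,"rz":0,"dx":8,"dy":-26.3,"dz":-27.1,"gripper":4},{"rx":0.67,"ry":0,"rz":0,"dx":9,"dy":-30.5,"dz":-31.5,"gripper":4},{"rx":0.732,"ry":0,"rz":0,"dx":10,"dy":-34.5,"dz":-35.6,"gripper":4}]'
python3 -m inch '[{"rx":0,"ry":0,"rz":0,"dx":0,"dy":0,"dz":0,"gripper":4},{"rx":0,"ry":0,"rz":0,"dx":0,"dy":0,"dz":0,"gripper":4}]'
python3 -c "
from h import *
rep(-102,-88,17.5,'y')"
```

```text
time_s: 1.2
eef_pos: [440.8, -98.8, 149.2]
tool_rot: [-0.095, 0.701, -0.096, -0.7]
wrist_force: [0.6, -0.1, 0.5]
gripper_width: 40.5
time_s: 1.45
eef_pos: [440.3, -100.8, 149.3]
tool_rot: [0.094, -0.701, 0.094, 0.701]
wrist_force: [0.4, -0.9, -0.9]
gripper_width: 40.2
t 1.45 tip board [-102.3  -98.5] z 124.3 w 40.2 F board [ 0.6 -0.8 -0.9] down [-0.    -0.001 -1.   ] j6 1.44
tool y in board [ 0.002 -1.   ] tool z [-1.    -0.002]
cm dx,dy,dz [10.68 -1.06 -0.03]
rot [-3.139e+00  1.000e-03  0.000e+00]
rot [ 0.002  0.    -0.001]
```

```bash
python3 -m inch '[{"rx":0,"ry":0,"rz":0,"dx":3.5,"dy":-0.5,"dz":0,"gripper":4},{"rx":0,"ry":0,"rz":0,"dx":7,"dy":-1.06,"dz":0,"gripper":4},{"rx":0,"ry":0,"rz":0,"dx":9.5,"dy":-1.06,"dz":0,"gripper":4},{"rx":0,"ry":0,"rz":0,"dx":10.6,"dy":-1.06,"dz":0,"gripper":4},{"rx":0,"ry":0,"rz":0,"dx":10.7,"dy":-1.06,"dz":0,"gripper":4},{"rx":0,"ry":0,"rz":0,"dx":10.7,"dy":-1.06,"dz":0,"gripper":4}]' | tail -2
python3 - <<'E'
from h import *
rep(-40,-88,17.5)
s=eyes.snapshot('top'); cv2.imwrite('pics/c2.png',cv2.resize(s['pixels'][135:265,210:365,::-1],None,fx=4,fy=4))
E
```

```text
wrist_force: [0.6, -0.5, 1.0]
gripper_width: 39.7
t 2.2 tip board [-101.2  -88.5] z 18.3 w 39.7 F board [ 0.7 -0.4  1. ] down [ 0.002 -0.001 -1.   ] j6 1.46
tool y in board [-0.001 -1.   ] tool z [-1.     0.001]
cm dx,dy,dz [ 0.09 -0.05 -6.13]
```

View pics/c2.png

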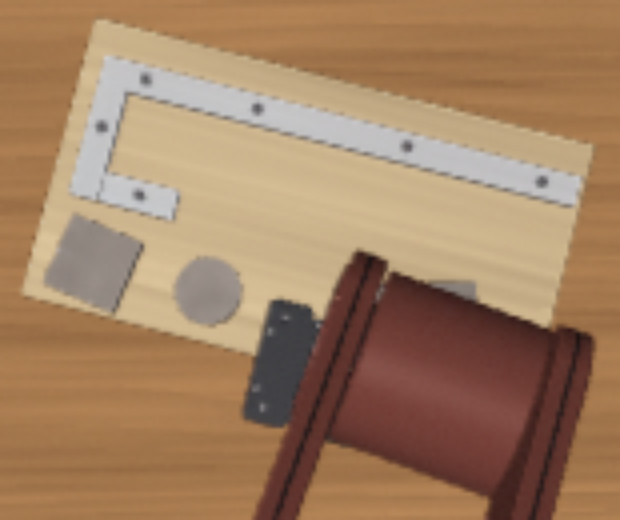

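Picture 4 shows the hand in place behind the tile, with the disc at (208,290) and the square clear of it. The tile is mostly hidden by the arm. I'll push now.

```bash
python3 -m inch '[{"rx":0,"ry":0,"rz":0,"dx":0.1,"dy":0,"dz":-0.8,"gripper":4},{"rx":0,"ry":0,"rz":0,"dx":0.1,"dy":0,"dz":-1.6,"gripper":4},{"rx":0,"ry":0,"rz":0,"dx":0.1,"dy":0,"dz":-2.4,"gripper":4},{"rx":0,"ry":0,"rz":0,"dx":0.1,"dy":0,"dz":-3.2,"gripper":4},{"rx":0,"ry":0,"rz":0,"dx":0.1,"dy":0,"dz":-4.0,"gripper":4},{"rx":0,"ry":0,"rz":0,"dx":0.1,"dy":0,"dz":-4.8,"gripper":4},{"rx":0,"ry":0,"rz":0,"dx":0.1,"dy":0,"dz":-5.5,"gripper":4},{"rx":0,"ry":0,"rz":0,"dx":0.1,"dy":0,"dz":-6.2,"gripper":4}]' | tail -2
python3 -c "
from h import *
rep(-12,-88,17.5)"
python3 -m inch '[{"rx":0,"ry":0,"rz":0,"dx":0,"dy":0,"dz":-0.5,"gripper":4},{"rx":0,"ry":0,"rz":0,"dx":0,"dy":0,"dz":-1.0,"gripper":4},{"rx":0,"ry":0,"rz":0,"dx":0,"dy":0,"dz":-1.5,"gripper":4},{"rx":0,"ry":0,"rz":0,"dx":0,"dy":0,"dz":-1.9,"gripper":4},{"rx":0,"ry":0,"rz":0,"dx":0,"dy":0,"dz":-2.2,"gripper":4},{"rx":0,"ry":0,"rz":0,"dx":0,"dy":0,"dz":-2.4,"gripper":4},{"rx":0,"ry":0,"rz":0,"dx":0,"dy":0,"dz":-2.4,"gripper":4}]' | tail -2
python3 - <<'E'
from h import *
rep(-9.5,-88,17.5)
s=eyes.snapshot('top'); cv2.imwrite('pics/c3.png',cv2.resize(s['pixels'][135:265,210:365,::-1],None,fx=4,fy=4))
E
```

```text
wrist_force: [-2.1, -0.0, 1.4]
gripper_width: 40.0
t 3.25 tip board [-39.9 -87.8] z 16.2 w 40.0 F board [-2.1 -0.6  1.4] down [-0.  0. -1.] j6 1.48
tool y in board [ 0. -1.] tool z [-1. -0.]
cm dx,dy,dz [-0.13  0.02 -2.79]
wrist_force: [0.7, -0.3, 0.5]
gripper_width: 40.0
t 4.12 tip board [-16.  -87.7] z 16.3 w 40.0 F board [ 0.8 -0.1  0.5] down [ 0.001 -0.    -1.   ] j6 1.48
tool y in board [ 0. -1.] tool z [-1. -0.]
cm dx,dy,dz [-0.12  0.03 -0.65]
```

View pics/c3.png

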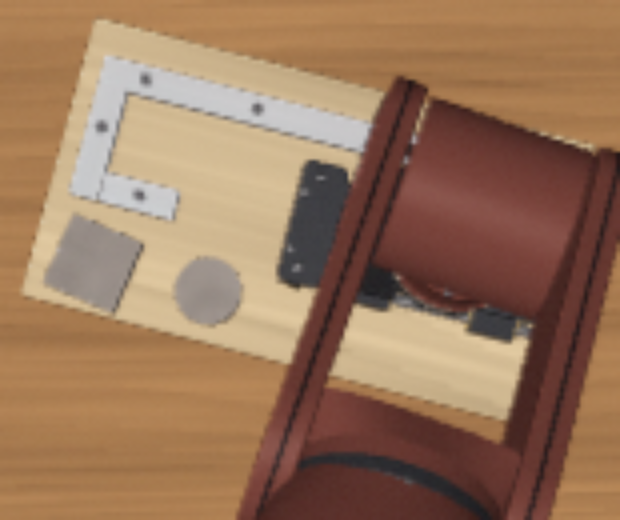

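Picture 5 shows the tile hidden under the hand and the disc and square unmoved. I'll creep on in +x until the rail gives a contact force.

```bash
python3 -m inch '[{"rx":0,"ry":0,"rz":0,"dx":-0.05,"dy":0,"dz":-0.15,"gripper":4},{"rx":0,"ry":0,"rz":0,"dx":-0.05,"dy":0,"dz":-0.3,"gripper":4},{"rx":0,"ry":0,"rz":0,"dx":-0.05,"dy":0,"dz":-0.45,"gripper":4},{"rx":0,"ry":0,"rz":0,"dx":-0.05,"dy":0,"dz":-0.55,"gripper":4}]' | grep force
python3 -c "
from h import *
rep(-9.5,-88,17.5)"
python3 -m inch '[{"rx":0,"ry":0,"rz":0,"dx":0,"dy":0,"dz":-0.1,"gripper":4},{"rx":0,"ry":0,"rz":0,"dx":0,"dy":0,"dz":-0.1,"gripper":4}]' | grep force
python3 -m inch '[{"rx":0,"ry":0,"rz":0,"dx":0,"dy":0,"dz":-0.1,"gripper":4},{"rx":0,"ry":0,"rz":0,"dx":0,"dy":0,"dz":-0.1,"gripper":4}]' | grep force
python3 -c "
from h import *
rep(-9.5,-88,17.5)"
```

```text
wrist_force: [-10.1, 2.5, 7.5]
t 4.67 tip board [-12.5 -87.7] z 16.6 w 40.0 F board [-10.4  -0.3   7.5] down [-0.004  0.001 -1.   ] j6 1.48
tool y in board [ 0. -1.] tool z [-1. -0.]
cm dx,dy,dz [-0.09  0.03 -0.28]
wrist_force: [-9.8, 2.6, 8.6]
wrist_force: [-13.1, 2.7, 10.4]
t 5.17 tip board [-12.4 -87.6] z 16.3 w 40.0 F board [-13.3  -0.8  10.4] down [-0.008  0.002 -1.   ] j6 1.48
tool y in board [ 0.001 -1.   ] tool z [-1.    -0.001]
cm dx,dy,dz [-0.12  0.04 -0.27]
```

The contact force rose to 13 N, so the tile is against the rail. I'll back off, rise, move aside towards -y while turning the jaws, and look.

```bash
python3 -m inch '[{"rx":0,"ry":0,"rz":0,"dx":0,"dy":0,"dz":0.8,"gripper":4},{"rx":0,"ry":0,"rz":0,"dx":0,"dy":0,"dz":1.8,"gripper":4},{"rx":0,"ry":0,"rz":0,"dx":-4,"dy":0,"dz":2,"gripper":3},{"rx":-0.17,"ry":0,"rz":0,"dx":-8,"dy":3,"dz":2,"gripper":1},{"rx":-0.34,"ry":0,"rz":0,"dx":-8,"dy":7,"dz":1,"gripper":1},{"rx":-0.51,"ry":0,"rz":0,"dx":-8,"dy":12,"dz":0,"gripper":1},{"rx":-0.68,"ry":0,"rz":0,"dx":-8,"dy":17,"dz":-1,"gripper":1},{"rx":-0.85,"ry":0,"rz":0,"dx":-8,"dy":21,"dz":-3,"gripper":1}]' | grep force
python3 - <<'E'
from h import *
rep(22,-150,17.5,'x'); s=eyes.snapshot('top'); tile(s)
cv2.imwrite('pics/c4.png',cv2.resize(s['pixels'][135:265,210:365,::-1],None,fx=4,fy=4))
E
```

```text
wrist_force: [0.2, 0.4, 0.6]
t 6.17 tip board [  21.2 -299.7] z 97.0 w 9.9 F board [0.1 0.4 0.6] down [ 0.001 -0.001 -1.   ] j6 0.28
tool y in board [ 0.755 -0.656] tool z [-0.656 -0.755]
cm dx,dy,dz [  7.94  -9.77 -11.35]
rot [-0.716  0.    -0.001]
rot [ 2.426e+00 -1.000e-03 -0.000e+00]
blob [ 23.4 -89. ] [49.8 76.9] 0.1
```

View pics/c4.png

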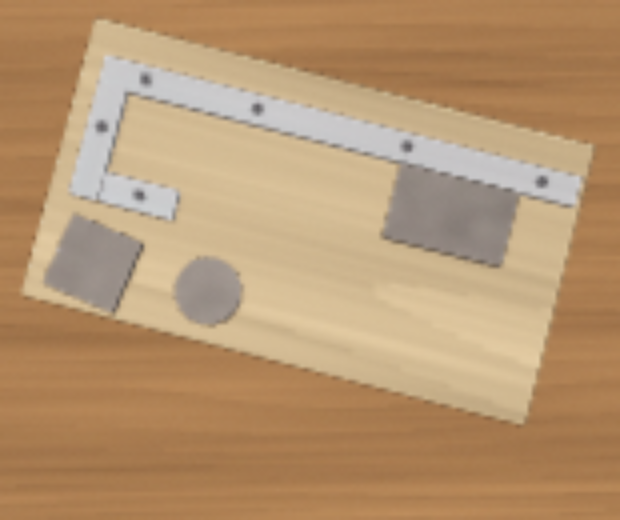

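Picture 6 shows the tile flat against the rail (451,215 in the crop) at about 0.1°, with its centre at board (23.4, -89). Next I'll come down behind its end with the jaws across.

```bash
python3 -m inch '[{"rx":-0.18,"ry":0,"rz":0,"dx":0,"dy":-2,"dz":-2.4,"gripper":1},{"rx":-0.36,"ry":0,"rz":0,"dx":0,"dy":-4.3,"dz":-5,"gripper":1},{"rx":-0.54,"ry":0,"rz":0,"dx":0,"dy":-6.8,"dz":-8,"gripper":1},{"rx":-0.716,"ry":0,"rz":0,"dx":0,"dy":-9.3,"dz":-10.8,"gripper":1},{"rx":-0.716,"ry":0,"rz":0,"dx":3,"dy":-9.3,"dz":-10.8,"gripper":1},{"rx":-0.716,"ry":0,"rz":0,"dx":6,"dy":-9.3,"dz":-10.8,"gripper":1},{"rx":-0.716,"ry":0,"rz":0,"dx":7.7,"dy":-9.3,"dz":-10.8,"gripper":1},{"rx":-0.716,"ry":0,"rz":0,"dx":7.9,"dy":-9.3,"dz":-10.8,"gripper":1}]' | grep force
python3 -c "
from h import *
rep(22,-139,17.5,'x')"
```

```text
wrist_force: [-0.0, -0.1, -0.9]
t 7.22 tip board [  21.5 -155. ] z 16.6 w 10.3 F board [ 0.  -0.1 -0.9] down [-0.002  0.001 -1.   ] j6 -0.2
tool y in board [ 1.    -0.005] tool z [-0.005 -1.   ]
cm dx,dy,dz [-0.09  0.03 -1.6 ]
rot [-0.005 -0.     0.002]
rot [3.137e+00 3.000e-03 1.000e-03]
```

```bash
python3 -m inch '[{"rx":0,"ry":0,"rz":0,"dx":0,"dy":0,"dz":-0.9,"gripper":1},{"rx":0,"ry":0,"rz":0,"dx":0,"dy":0.02,"dz":-1.7,"gripper":1},{"rx":0,"ry":0,"rz":0,"dx":0,"dy":0.05,"dz":-2.5,"gripper":1},{"rx":0,"ry":0,"rz":0,"dx":0,"dy":0.07,"dz":-3.3,"gripper":1},{"rx":0,"ry":0,"rz":0,"dx":0,"dy":0.1,"dz":-4.1,"gripper":1},{"rx":0,"ry":0,"rz":0,"dx":0,"dy":0.12,"dz":-4.9,"gripper":1},{"rx":0,"ry":0,"rz":0,"dx":0,"dy":0.15,"dz":-5.7,"gripper":1},{"rx":0,"ry":0,"rz":0,"dx":0,"dy":0.15,"dz":-6.5,"gripper":1}]' | grep force
python3 - <<'E'
from h import *
rep(23,44,17.5,'x'); s=eyes.snapshot('top'); tile(s)
cv2.imwrite('pics/c5.png',cv2.resize(s['pixels'][135:265,210:365,::-1],None,fx=4,fy=4))
E
```

```text
wrist_force: [-0.4, -2.1, 2.0]
t 8.22 tip board [ 24.4 -89.7] z 17.7 w 10.3 F board [ 0.1 -2.1  2. ] down [-0. -0. -1.] j6 -0.08
tool y in board [ 1.    -0.004] tool z [-0.004 -1.   ]
cm dx,dy,dz [  0.02  -0.2  -13.37]
rot [-0.004  0.     0.   ]
rot [ 3.137  0.    -0.   ]
blob [ -90.7 -101.6] [127.   22.1] 86.5
blob [  6.8 -91. ] [ 92.8 105.9] 85.7
```

View pics/c5.png

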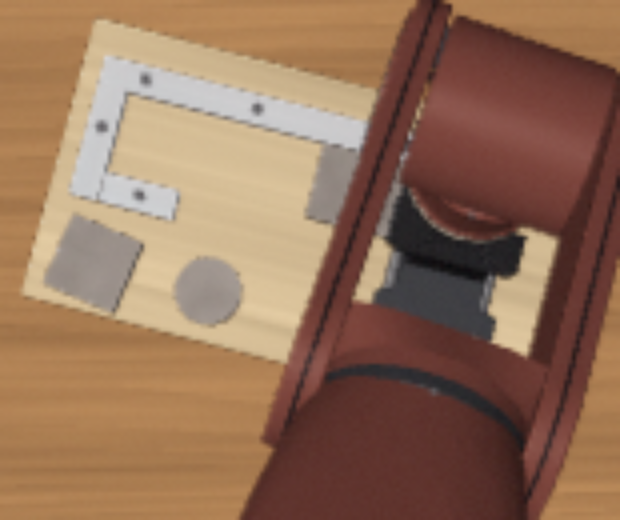

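Picture 7 shows the tile's front edge (312,180) square to the rail and touching it. I'll carry on.

```bash
python3 -m inch '[{"rx":-0.004,"ry":0,"rz":0,"dx":0,"dy":0,"dz":-0.8,"gripper":1},{"rx":-0.004,"ry":0,"rz":0,"dx":0,"dy":0,"dz":-1.6,"gripper":1},{"rx":-0.004,"ry":0,"rz":0,"dx":0,"dy":0,"dz":-2.4,"gripper":1},{"rx":-0.004,"ry":0,"rz":0,"dx":0,"dy":0,"dz":-3.2,"gripper":1},{"rx":-0.004,"ry":0,"rz":0,"dx":0,"dy":0,"dz":-3.9,"gripper":1},{"rx":-0.004,"ry":0,"rz":0,"dx":0,"dy":0,"dz":-4.5,"gripper":1},{"rx":-0.004,"ry":0,"rz":0,"dx":0,"dy":0,"dz":-5.0,"gripper":1},{"rx":-0.004,"ry":0,"rz":0,"dx":0,"dy":0,"dz":-5.2,"gripper":1}]' | grep force
python3 - <<'E'
from h import *
rep(23,44,17.5,'x'); s=eyes.snapshot('top')
cv2.imwrite('pics/c6.png',cv2.resize(s['pixels'][135:265,210:365,::-1],None,fx=4,fy=4))
E
```

```text
wrist_force: [-0.2, -1.0, -0.6]
t 9.28 tip board [ 24.5 -37.9] z 17.7 w 10.0 F board [ 0.1 -1.  -0.6] down [-0.  0. -1.] j6 0.0
tool y in board [ 1. -0.] tool z [-0. -1.]
cm dx,dy,dz [ 0.02 -0.16 -8.19]
rot [-0. -0.  0.]
rot [3.141 0.    0.   ]
```

View pics/c6.png

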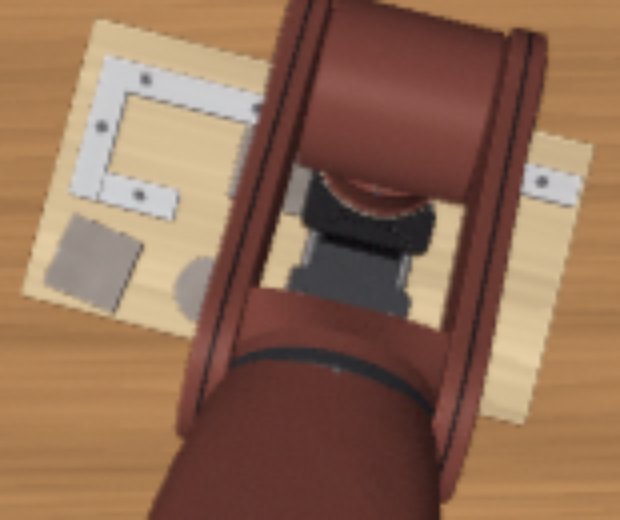

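Picture 8 shows the front edge near (243,160) still meeting the rail at (252,125), short of the pocket. I'll continue in.

```bash
python3 -m inch '[{"rx":0,"ry":0,"rz":0,"dx":0,"dy":0.02,"dz":-0.8,"gripper":1},{"rx":0,"ry":0,"rz":0,"dx":0,"dy":0.04,"dz":-1.6,"gripper":1},{"rx":0,"ry":0,"rz":0,"dx":0,"dy":0.06,"dz":-2.4,"gripper":1},{"rx":0,"ry":0,"rz":0,"dx":0,"dy":0.08,"dz":-3.2,"gripper":1},{"rx":0,"ry":0,"rz":0,"dx":0,"dy":0.1,"dz":-4.0,"gripper":1},{"rx":0,"ry":0,"rz":0,"dx":0,"dy":0.1,"dz":-4.8,"gripper":1},{"rx":0,"ry":0,"rz":0,"dx":0,"dy":0.1,"dz":-5.6,"gripper":1},{"rx":0,"ry":0,"rz":0,"dx":0,"dy":0.1,"dz":-6.2,"gripper":1}]' | grep force
python3 -c "
from h import *
rep(24,44,17.5,'x')"
python3 -m inch '[{"rx":0,"ry":0,"rz":0,"dx":0,"dy":0,"dz":-0.5,"gripper":1},{"rx":0,"ry":0,"rz":0,"dx":0,"dy":0,"dz":-0.9,"gripper":1},{"rx":0,"ry":0,"rz":0,"dx":0,"dy":0,"dz":-1.2,"gripper":1},{"rx":0,"ry":0,"rz":0,"dx":0,"dy":0,"dz":-1.4,"gripper":1},{"rx":0,"ry":0,"rz":0,"dx":0,"dy":0,"dz":-1.4,"gripper":1}]' | grep force
python3 -c "
from h import *
rep(24,44,17.5,'x')"
```

```text
wrist_force: [-2.7, -2.1, 0.4]
t 10.32 tip board [25.6 24.5] z 17.7 w 10.0 F board [-2.  -2.8  0.4] down [-0.  0. -1.] j6 0.11
tool y in board [ 1. -0.] tool z [-0. -1.]
cm dx,dy,dz [ 0.02 -0.16 -1.96]
rot [-0. -0.  0.]
rot [3.141 0.    0.   ]
wrist_force: [-0.4, -0.0, 0.8]
t 10.95 tip board [26.1 38.1] z 18.0 w 9.8 F board [-0.3 -0.1  0.8] down [ 0.001  0.    -1.   ] j6 0.13
tool y in board [ 1. -0.] tool z [-0. -1.]
cm dx,dy,dz [ 0.05 -0.21 -0.59]
rot [-0.    -0.001 -0.001]
rot [ 3.141e+00 -1.000e-03  1.000e-03]
```

```bash
python3 -m inch '[{"rx":0,"ry":0,"rz":0,"dx":0,"dy":0,"dz":-0.2,"gripper":1},{"rx":0,"ry":0,"rz":0,"dx":0,"dy":0,"dz":-0.4,"gripper":1},{"rx":0,"ry":0,"rz":0,"dx":0,"dy":0,"dz":-0.5,"gripper":1},{"rx":0,"ry":0,"rz":0,"dx":0,"dy":0,"dz":-0.5,"gripper":1}]' | grep force
python3 -m inch '[{"rx":0,"ry":0,"rz":0,"dx":0,"dy":0,"dz":-0.1,"gripper":1},{"rx":0,"ry":0,"rz":0,"dx":0,"dy":0,"dz":-0.15,"gripper":1},{"rx":0,"ry":0,"rz":0,"dx":0,"dy":0,"dz":-0.15,"gripper":1}]' | grep force
python3 -c "
from h import *
rep(24,44,17.5,'x')"
```

```text
wrist_force: [-1.2, -5.4, 2.4]
wrist_force: [-2.7, -11.1, 3.4]
t 11.82 tip board [25.9 42.3] z 18.0 w 10.0 F board [  0.3 -11.4   3.4] down [-0.001 -0.003 -1.   ] j6 0.14
tool y in board [ 1. -0.] tool z [-0. -1.]
cm dx,dy,dz [ 0.05 -0.19 -0.16]
rot [-0.     0.003  0.   ]
rot [ 3.141  0.    -0.004]
```

The end stop was reached, with 11 N of reaction. I'll back off, rise, move clear and check.

```bash
python3 -m inch '[{"rx":0,"ry":0,"rz":0,"dx":0,"dy":0,"dz":0.8,"gripper":1},{"rx":0,"ry":0,"rz":0,"dx":0,"dy":-0.1,"dz":2,"gripper":1},{"rx":0,"ry":0,"rz":0,"dx":-4,"dy":-0.2,"dz":2.5,"gripper":1},{"rx":0,"ry":0,"rz":0,"dx":-9,"dy":-0.2,"dz":5,"gripper":1},{"rx":0,"ry":0,"rz":0,"dx":-10,"dy":-0.2,"dz":10,"gripper":1},{"rx":0,"ry":0,"rz":0,"dx":-10,"dy":-0.2,"dz":15,"gripper":1},{"rx":0,"ry":0,"rz":0,"dx":-10,"dy":-0.2,"dz":20,"gripper":1},{"rx":0,"ry":0,"rz":0,"dx":-10,"dy":-0.2,"dz":24,"gripper":1}]' | grep force
python3 - <<'E'
from h import *
rep(); s=eyes.snapshot('top'); tile(s)
cv2.imwrite('pics/c7.png',cv2.resize(s['pixels'][135:245,210:310,::-1],None,fx=5,fy=5,interpolation=2))
E
```

```text
wrist_force: [0.8, 0.1, -1.1]
t 12.82 tip board [  23.2 -197.7] z 117.8 w 10.1 F board [ 0.7  0.3 -1.1] down [ 0.  0. -1.] j6 -0.27
tool y in board [ 1.    -0.001] tool z [-0.001 -1.   ]
blob [ -28.1 -198.2] [56.6 25.7] 13.6
blob [22.1 81. ] [33.3 66.1] 30.3
```

View pics/c7.png

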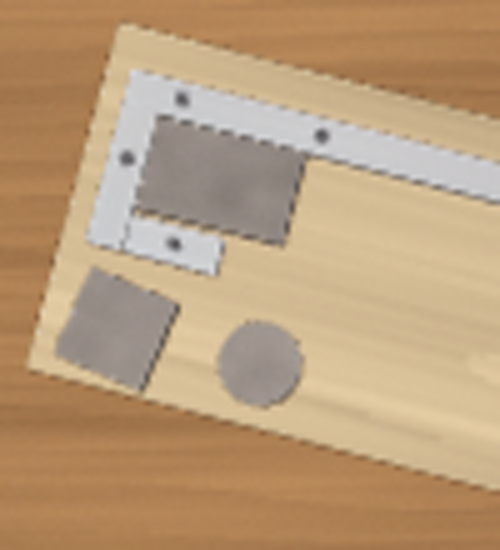

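Picture 9 shows the tile in the pocket at crop (220,180), flush to the rail and end stop, with the square and disc in place. I'll get a numeric check with a looser threshold.

Run:
```python
from h import *
s=eyes.snapshot('top'); h=cv2.cvtColor(s['pixels'],cv2.COLOR_RGB2HSV)
for th in(150,158,165):
    m=np.zeros(h.shape[:2],np.uint8); m[145:205,232:275]=((h[...,1]<66)&(h[...,2]<th))[145:205,232:275]*255
    m=cv2.morphologyEx(m,cv2.MORPH_OPEN,np.ones((3,3)))
    c=max(cv2.findContours(m,0,2)[0],key=cv2.contourArea)
    b=np.array([tob(x) for x in ray(s,c[:,0],28)],np.float32); print(th,cv2.minAreaRect(b),b.min(0),b.max(0))
for c in cv2.findContours(masks(s)[1],0,2)[0]:
    if cv2.contourArea(c)>60: print('dark',c[:,0].mean(0),cv2.contourArea(c))
```

```text
150 ((23.312562942504883, 93.98884582519531), (48.640785217285156, 78.60337829589844), 0.021808331832289696) [-0.9961951 54.68078  ] [ 47.64494 133.28581]
158 ((24.778154373168945, 95.09103393554688), (81.14629364013672, 50.973854064941406), 89.48200225830078) [-0.9961951 54.68078  ] [ 50.1708  135.79692]
165 ((24.58009910583496, 95.30012512207031), (51.17413330078125, 81.22653198242188), 0.019356468692421913) [-0.9961951 54.68078  ] [ 50.17803 135.9122 ]
dark [359.76190476 219.80952381] 81.5
dark [259.76923077 171.15384615] 133.0
```

The tile measures board (24.7, 95.1) mm at under 1°, so it's home, and the hand is clear. I'm handing in.

```bash
python3 -c "
from cell import env,get_obs
o=get_obs(); print(o['time_s'],o['wrist_force'],abs(o['joint_velocities']).max()); env.job_done()"
```

```text
12.925 [ 0.358787   -0.73374495  0.17871121] 0.05873152624165213
the job is handed in; nothing more can be done
```

I pushed the tile flat against the rail, slid it along into the corner pocket, and handed the job in at 12.9 s. No verdict is reported.

**What I did:** with the fingers spread I pushed the long side across the board until the rail pushed back with about 13 N. From above it was then flat to within about 0.1°, at board (23, -89) mm. With the jaws turned across I pushed its end along the rail until the end stop gave 11 N. Then I backed off and raised the hand.

**Last checks:**
- **Tile position:** the final top view puts the tile's centre at board (24.7, 95.1) mm, against the target of (25, 95). It lies within 0.5° of the rail.
- **Bystanders:** in that picture the square and disc look unmoved. I did not re-check the weight, glass, brush and jar after the moves.
- **Hand:** it was about 118 mm up and touching nothing. The joints still moved at up to 0.06 rad/s when I handed in.
- **Disagreement:** the first mask threshold cut the tile blob short and gave a wrong centre of (22, 81). Three looser thresholds agreed within about 1.5 mm, the strictest of them giving (23.3, 94.0); all three are within the limits.

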